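Lock the cutter chest: hasp over staple, pin through the loop

TASK

Lock up the plywood cutter chest: swing its steel hasp all the way down over the staple on the chest's front, then drop the orange-headed locking pin down through the staple's loop until its collar rests on the loop, and let go. Leave the black-headed pin standing in the pin block.

Things in the scene. Friction and masses are not known exactly. Their poses are not given: they have to be found in the camera images.
- staple (a point): Level U-loop of 8 mm steel bar, 60 mm out from the front of a fixed plywood chest (240 wide, 140 deep, 160 high, brown lid, shut) whose front faces right to far right. Point: the pin's place in the opening, level with the loop's top, 104 mm above the bench. +x into the chest, +z up, y along its front. Opening: y -15 to 15 mm; x -18 (cross bar) to +34 mm (chest front). Pins go in from above.
- hasp (a joint): Hasp hinge, rad: 0 shut, flat down the chest front, staple through its slot; grows as it swings outward (staple's -x) and up; 1.57 level, 2.4 stop. Hinge line along the staple's y, 30 mm behind (+x) and 46 mm above point staple. Plate 68 wide, 94 long, 4 mm thick: solid to 38 mm from the hinge, slot 48 mm wide to 82, then end bar. Stiff (0.08 N m): stays put, 2 to 6 N moves it. Starts open.
- orange_pin: Locking pin, 120 g, upright in one of 2 sockets 100 mm apart in a fixed pale wood block, 70 x 180 x 85 mm high, on the robot's right. Origin: on its axis at the collar's underside, which rests on the block top; +z up. Above: steel collar 48 mm across, 5 thick, then orange round grip 26 mm across from 5 to 55 mm. Below: 10 mm shank 75 mm long, last 12 mm tapered to 4 mm.
- black_pin: Same pin with a black grip, upright in the block's other socket; it belongs to another chest and must stay there. Origin and axes as for the orange pin.
Mind the look-alikes: they are no part of the job. Leave any blue, green or yellow look-alike of the orange_pin alone.

How it is judged (in metres and radians):
On the way, in this order (a step that is already met when the one before it is completed fails the run):
1. the hasp is swung down over the staple (within 0.17 rad of shut) (value of joint hasp below 0.17 rad), for 0.2 s.
2. the orange pin is through the loop (horizontal distance between orange_pin and staple below 0.02 m and z of orange_pin in the frame of staple below 0.012 m), for 0.2 s.
At the end, for the whole second after the job is handed in: Hasp within 0.17 rad of shut; orange pin at rest through the loop: axis within 20 mm of the middle of the opening, collar on the loop (within 10 mm in height), within 0.25 rad of upright, let go; black pin within 30 mm of where it began (value of joint hasp below 0.17 rad and horizontal distance between orange_pin and staple below 0.02 m and z of orange_pin in the frame of staple between -0.01 and 0.01 m and angle between orange_pin's own z axis and vertical below 0.25 rad and linear speed of orange_pin below 0.02 m/s and distance of black_pin from where it was at the start of the episode below 0.03 m); the robot touches nothing.
It fails at once if the black-headed pin is moved more than 30 mm or tipped more than 0.4 rad (distance of black_pin from where it was at the start of the episode above 0.03 m or angle between black_pin's own z axis and vertical above 0.4 rad).
It also fails if it takes over 58 s, if anything falls off the work surface, if the arm or the gripper's body presses on something with over 40 N, if the wrist force passes 120 N, or if a joint passes its speed limit or range.

ROBOT

A 6-joint arm with a two-finger parallel gripper is mounted at the origin on the work surface. World frame = base frame: x ahead of the robot, y to its left, z up, the work surface at z = 0. Lengths are in mm, angles in degrees, forces in N, time in s.
With the tool pointing down it reaches from about 325 to 925 mm from the base axis. Payload 3.1 kg.
Tool frame: the origin (TCP) lies at the very end of the fingers, on their centre line; the grasp point (between the pads) lies grasp_offset behind it (grasp_offset is the distance from the TCP to the grasp point, in mm); z points along the fingers, x is the direction in which the jaws open and shut, and the axes are right-handed (so a half turn about z gives the same grasp; the last joint's range is limited). The gripper opens to 85 mm and grips with 20 to 120 N. Pads are 22 mm wide; open, the fingers measure 114 mm over their backs; the gripper's body (76 mm by 85 mm) begins 54 mm behind the grasp point. The pads swing forward as they close: fully open they stand 13 mm farther back than shut.
Start: joints at [62.04, 12.427, 92.441, -0, 75.132, -6.429], TCP at [229.368, 581.403, 231.3] pointing down, gripper open.
Joint ranges: [-157.48, 157.48], [-44.54, 120.13], [17.64, 146.25], [-64.5, 244.5], [7.68, 150.69], [-147.95, 147.95]. Speed limits (degrees/s): [159.86, 159.86, 180, 180, 180, 180].

INTERFACE

Orientations are given as [roll, pitch, yaw] about the fixed x, y, z axes, in that order (R = Rz(yaw) Ry(pitch) Rx(roll)).
In Python, from station import * gives the robot as it stands. Calls block until the motion is done:
- goto(position, orientation): joint-space move of the TCP to a pose.
- move_l(position, attitude=None, speed=150): straight line of the TCP; attitude=None keeps the orientation; speed is the mean speed in mm/s.
- move_j(angles): joint-space move.
- grip(opening, squeeze=None): finger opening in mm; squeeze is the grip in N (None keeps the last); returns when the fingers have stopped.
- wait(seconds).
- solve_ik(position, orientation): joint angles nearest the present ones, or None.
- get_obs(): the state.
- get_image(name): name is "side" or "top"; returns the picture (400x640x3 uint8, red, green, blue); there is no depth.
- get_calibration(name): a dict with "fx", "fy", "cx", "cy" (pixels), "R" (3x3) and "t" (3): a world point X has camera coordinates R X + t. Camera axes: x right, y down, z forward; pixel columns grow to the right and rows downward; lengths in mm; the calibration is good to about 2 mm. A picture is of the moment at which its call begins. get_calibration takes no time and is no camera call.
A pose or a line that the arm cannot do raises Unreachable and nothing moves.
- sign_off(): hands the job in, once; it reports no verdict.
Trained networks look in the newest picture that a camera, given by its name, has taken for a name from the list of things; names that differ only in an ending like _2 or _b are one class to them, and where a whole thing is asked for, a point or a joint stands for the part that bears it (a point fixed in the world has none). Each returns a list of dicts, best first, with "score" (0 to 1); they miss things now and then, are a little off and sometimes report something else, mostly with a low value. They report only what shows in the picture. A call takes as long as a camera call. They do not tell look-alikes from the thing itself.
- spot_in(name, camera): "extent" ([centre column, centre row, width, height] in pixels, round what is visible of it).
- regions_of(name, camera): "region" (400x640 bool, what is visible of it) and "extent" ([centre column, centre row, width, height] in pixels, round what is visible of it).
The state is a dict: "t": time; "joint_pos": joint angles; "qvel": joint speeds; "effort": joint torques, N m; "tcp_pos": TCP position; "ee_rot": TCP orientation; "wrist_force": force on the tool from outside, world axes, zero at the start; "moment": the same for the moment, N m; "grip_width": finger opening in mm.
Only numpy, scipy, OpenCV 4.12 (cv2) and the standard library are available. Lean on these libraries where they do the work, as an engineer would, in place of code of your own. Each camera call takes 0.05 s, during which the arm holds its last target.

## Working session

There is one attempt and no reset: what is moved stays moved. The work goes in short steps, each a Python script; the robot and the scene stay as the last script left them, time stands still between calls to the robot, and variables do not carry over. Pictures are saved under pics/ and viewed, and the job is handed in when it is done.

```bash
ls; mkdir -p pics; python3 - <<'E'
from station import *
import cv2, numpy as np
o=get_obs();print({k:np.round(v,2) for k,v in o.items()})
for n in ("side","top"):
    im=get_image(n); cv2.imwrite(f"pics/{n}0.png",im[:,:,::-1]); np.save(f"pics/{n}0.npy",im)
    c=get_calibration(n);print(n,{k:np.round(v,3).tolist() for k,v in c.items()})
    for t in ("staple","hasp","orange_pin","black_pin"):
        for d in spot_in(t,n)[:4]: print(t,n,round(d["score"],2),np.round(d["extent"],1))
print(get_obs()["t"])
E
```

```text
pics
{'t': np.float64(0.0), 'joint_pos': array([62.04, 12.48, 92.53, -0.  , 75.13, -6.43]), 'qvel': array([-0.04, -0.03, -0.04,  0.01,  0.09, -0.07]), 'effort': array([-0.000e+00, -3.968e+01, -3.039e+01, -0.000e+00,  1.000e-02,
        0.000e+00]), 'tcp_pos': array([228.96, 580.67, 229.96]), 'ee_rot': array([-1.7999e+02,  1.4000e-01,  6.8470e+01]), 'wrist_force': array([ 0.  ,  0.23, -0.32]), 'moment': array([ 0.02, -0.  , -0.02]), 'grip_width': np.float64(85.64)}
side {'fx': 367.289, 'fy': 367.289, 'cx': 322.284, 'cy': 203.878, 'R': [[-0.962, -0.272, 0.016], [-0.219, 0.737, -0.639], [0.162, -0.618, -0.769]], 't': [494.312, 234.269, 716.711]}
staple side 0.92 [317.6 323.  186.3 153.6]
hasp side 0.57 [322.  275.8  44.8  54.8]
orange_pin side 0.81 [351.2 154.2  18.9  30.7]
orange_pin side 0.73 [397.9 172.   18.6  34.2]
orange_pin side 0.61 [309.8 146.3  19.7  28. ]
orange_pin side 0.6 [309.6 185.1  18.1  39.2]
black_pin side 0.55 [362.8 128.2  19.6  27.5]
top {'fx': 383.87, 'fy': 383.87, 'cx': 314.855, 'cy': 197.714, 'R': [[-0.025, -0.999, -0.031], [-0.985, 0.03, -0.167], [0.168, 0.027, -0.985]], 't': [-32.175, 537.366, 805.173]}
staple top 0.63 [182.6 235.4 129.1 139.9]
hasp top 0.73 [222.1 221.8  49.3  50.5]
orange_pin top 0.83 [355.1 172.8  19.1  20.4]
orange_pin top 0.79 [355.6 214.1  22.9  22.3]
orange_pin top 0.73 [402.5 205.3  22.7  29.4]
orange_pin top 0.64 [405.6 156.1  24.1  22.2]
black_pin top 0.56 [452.5 206.6  23.8  19.6]
0.5
```

View pics/side0.png

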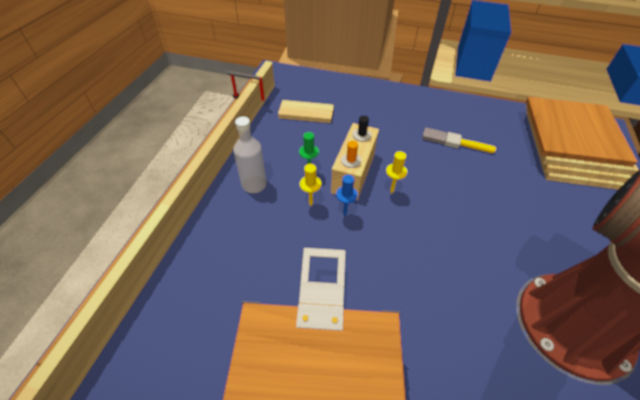

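View pics/top0.png

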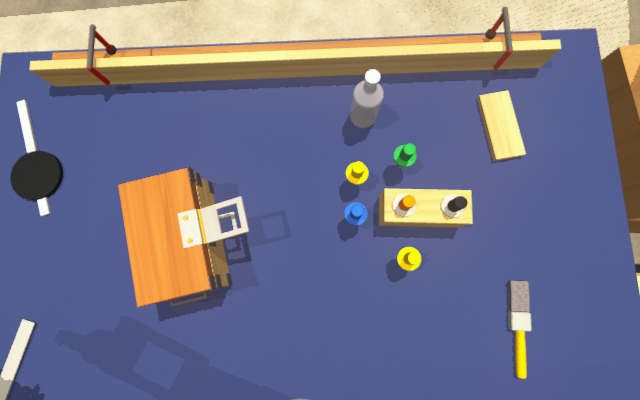

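```bash
python3 - <<'E'
import cv2,numpy as np
s=np.load('pics/side0.npy');t=np.load('pics/top0.npy')
cv2.imwrite('pics/s_crop.png',cv2.resize(s[220:400,210:420],None,fx=3.3,fy=3.3,interpolation=cv2.INTER_CUBIC)[:,:,::-1])
cv2.imwrite('pics/t_crop.png',cv2.resize(t[150:320,100:270],None,fx=3.5,fy=3.5,interpolation=cv2.INTER_CUBIC)[:,:,::-1])
cv2.imwrite('pics/s_pins.png',cv2.resize(s[90:220,270:470],None,fx=4,fy=4,interpolation=cv2.INTER_CUBIC)[:,:,::-1])
cv2.imwrite('pics/t_pins.png',cv2.resize(t[130:250,320:490],None,fx=4.5,fy=4.5,interpolation=cv2.INTER_CUBIC)[:,:,::-1])
E
```

```text
(no output)
```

View pics/s_crop.png

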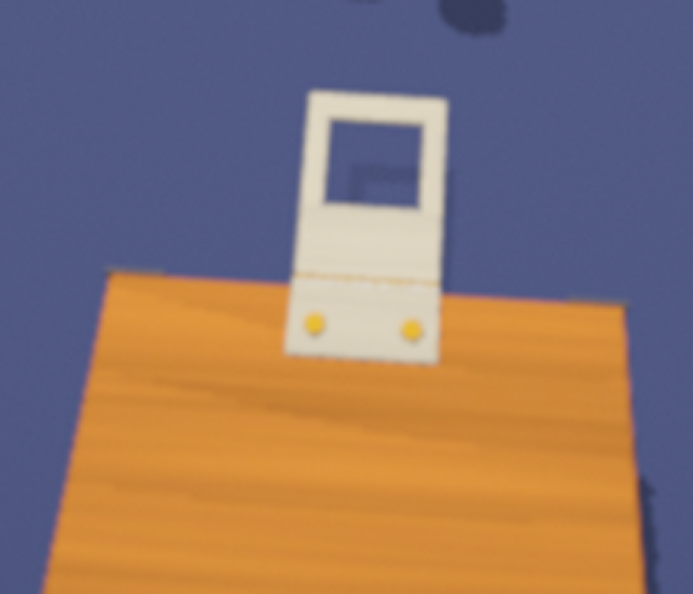

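View pics/t_crop.png

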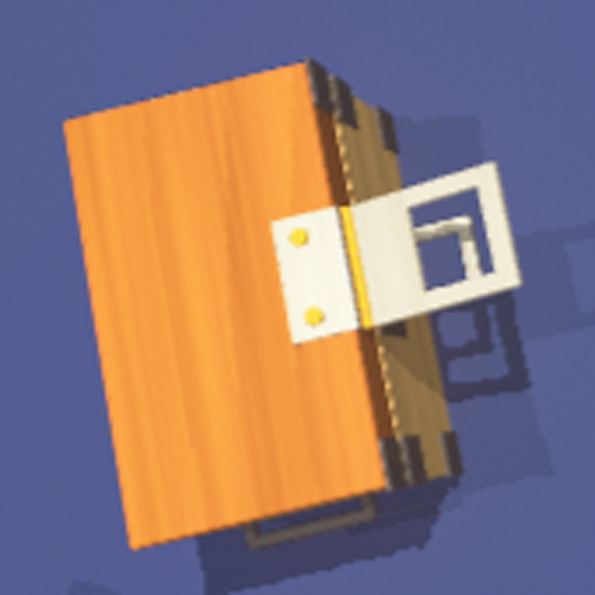

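View pics/s_pins.png

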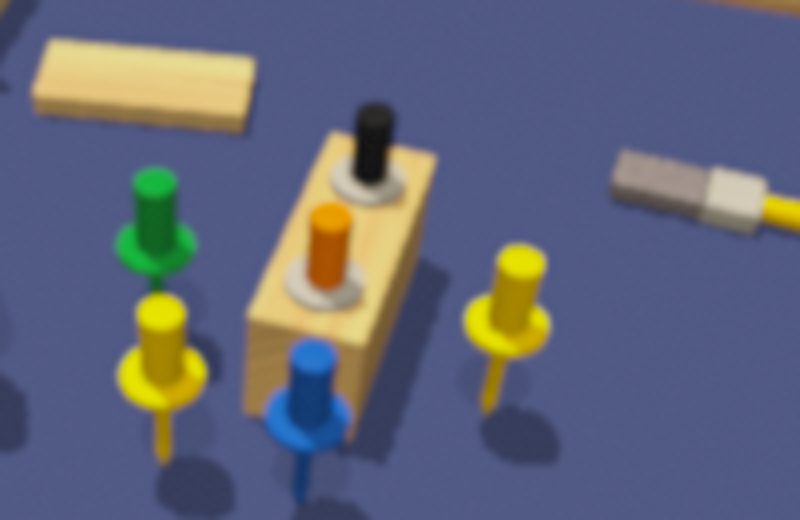

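View pics/t_pins.png

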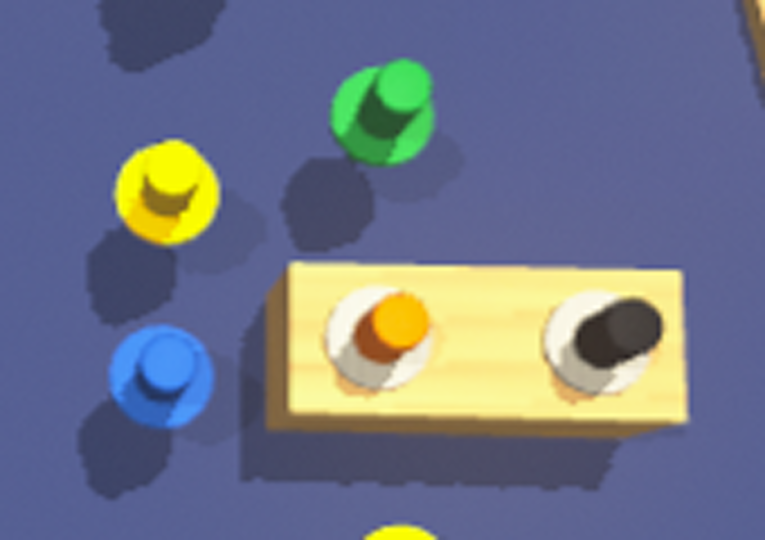

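The side picture shows the hasp end at about (325,248), with its hinge near (320,304). The orange pin is at (351,152) and the black one at (363,127). In the top picture the orange pin is the left one in the block (404,205), the black one is at (453,206), and the hasp slot shows the U-loop at (230,218). Next I'll fit the chest and pin poses from the known model points.

```bash
cat > fit.py <<'E'
import numpy as np
from scipy.optimize import least_squares
from station import get_calibration
C={n:get_calibration(n) for n in("side","top")}
def proj(n,X):
    c=C[n];p=np.asarray(X)@np.array(c["R"]).T+np.array(c["t"])
    return np.c_[c["fx"]*p[:,0]/p[:,2]+c["cx"],c["fy"]*p[:,1]/p[:,2]+c["cy"]]
def frame(x,y,yaw):
    cx,sx=np.cos(yaw),np.sin(yaw)
    return np.array([[cx,-sx,0],[sx,cx,0],[0,0,1]]),np.array([x,y,104.])
def hasp_pts(q,off=2):
    d=np.array([-np.sin(q),0,-np.cos(q)]);n=np.array([-np.cos(q),0,np.sin(q)])
    h=np.array([30,0,46.])
    L=[(94,-34),(94,34),(82,-24),(82,24),(38,-24),(38,24)]
    return np.array([h+r*d+off*n+[0,y,0] for r,y in L])
def tri(uvs):
    A=[];b=[]
    def f(X): return np.concatenate([(proj(n,[X])[0]-uv) for n,uv in uvs])
    s=least_squares(f,[400,-100,90]);return s.x,s.fun
E
python3 - <<'E'
from fit import *
import station; print([n for n in dir(station) if not n.startswith('_')]); print(getattr(station,'grasp_offset',None))
S=np.array([(309,91),(447,100),(330,121),(423,125),(324,203),(420,208)])/3.3+[210,220]
T=np.array([(497,161),(522,284),(478,187),(495,272),(410,209),(427,291)])/3.5+[100,150]
def f(p):
    R,o=frame(p[0],p[1],p[2]);X=hasp_pts(p[3])@R.T+o+[0,0,p[4]]
    return np.r_[(proj("side",X)-S).ravel(),(proj("top",X)-T).ravel(),p[4]/3]
s=least_squares(f,[300,300,1.4,1.57,0]);print("staple",s.x,np.degrees(s.x[2]),"cost",s.cost);print(s.fun.round(1))
R,o=frame(*s.x[:3])
# check loop: outer corners top
X=np.array([[-22,-19,-2],[-22,19,-2],[34,-19,-2],[34,-120,56],[34,120,56],[174,-120,56],[174,120,56]])@R.T+o
print(((proj("top",X)-[100,150])*3.5).round(0).tolist())
print(((proj("side",X)-[210,220])*3.3).round(0).tolist())
sd=lambda u,v:("side",np.array([270+u/4,90+v/4]));tp=lambda u,v:("top",np.array([320+u/4.5,130+v/4.5]))
for nm,a,b in (("or col",(325,282),(380,337)),("or top",(330,217),(402,320)),("bl col",(368,182),(597,342)),("bl top",(374,113),(635,322))):
    x,r=tri([sd(*a),tp(*b)]);print(nm,x.round(1),r.round(2))
E
```

```text
['Unreachable', 'get_calibration', 'get_image', 'get_obs', 'goto', 'grasp_offset', 'grip', 'move_j', 'move_l', 'regions_of', 'sign_off', 'solve_ik', 'spot_in', 'wait']
18.700000000000003
staple [475.95318431 140.1155431    1.78914961   1.80282703  -1.32519217] 102.51072166342325 cost 4.463765146075887
[ 1.   0.8 -0.2  0.4  0.1 -1.1  0.8 -0.6 -0.1  0.3  0.7  0.6 -0.4 -0.2
  0.  -0.4  0.4 -0.8  0.8 -0.5 -0.7 -0.9 -0.5  0.  -0.4]
[[463.0, 221.0], [476.0, 284.0], [370.0, 244.0], [303.0, 59.0], [387.0, 486.0], [59.0, 119.0], [129.0, 551.0]]
[[337.0, 230.0], [408.0, 234.0], [329.0, 332.0], [111.0, 270.0], [627.0, 301.0], [42.0, 604.0], [655.0, 645.0]]
or col [ 509.1 -235.    83.4] [ 0.17  0.05 -0.01 -0.16]
or top [ 509.4 -234.5  134.5] [ 0.46  0.14 -0.02 -0.41]
bl col [ 503.8 -335.    81.8] [ 0.08  0.03 -0.   -0.07]
bl top [ 504.8 -334.   136.3] [ 0.28  0.09 -0.01 -0.23]
```

```bash
python3 - <<'E'
from fit import *
sd=lambda u,v:("side",np.array([270+u/4,90+v/4]));tp=lambda u,v:("top",np.array([320+u/4.5,130+v/4.5]))
for nm,a,b,z in (("or col",(325,282),(380,337),90),("or top",(330,217),(402,320),140),("bl col",(368,182),(597,342),90),("bl top",(374,113),(635,322),140)):
  for us in ([sd(*a)],[tp(*b)],[sd(*a),tp(*b)]):
    f=lambda p:np.concatenate([proj(n,[[p[0],p[1],z]])[0]-uv for n,uv in us])
    print(nm,len(us),us[0][0],least_squares(f,[500,-200]).x.round(1))
S=np.array([(309,91),(447,100),(330,121),(423,125),(324,203),(420,208)])/3.3+[210,220]
T=np.array([(497,161),(522,284),(478,187),(495,272),(410,209),(427,291)])/3.5+[100,150]
L=np.array([(63,122),(307,60),(387,488),(133,549)])/3.5+[100,150]
for cams in ("st","s","t","tL"):
  def f(p):
    R,o=frame(p[0],p[1],p[2]);X=hasp_pts(p[3])@R.T+o
    Y=np.array([[174,-120,56],[34,-120,56],[34,120,56],[174,120,56]])@R.T+o
    r=[]
    if 's' in cams:r.append((proj("side",X)-S).ravel())
    if 't' in cams:r.append((proj("top",X)-T).ravel())
    if 'L' in cams:r.append((proj("top",Y)-L).ravel())
    return np.concatenate(r)
  s=least_squares(f,[476,140,1.79,1.8]);print(cams,s.x.round(3),s.cost.round(2))
E
```

```text
or col 1 side [ 508.4 -228.1]
or col 1 top [ 507.8 -233.7]
or col 2 side [ 508.2 -232.2]
or top 1 side [ 509.5 -228.4]
or top 1 top [ 507.7 -233.2]
or top 2 side [ 508.6 -232. ]
bl col 1 side [ 502.8 -325.2]
bl col 1 top [ 502.5 -332.3]
bl col 2 side [ 502.8 -330.8]
bl top 1 side [ 504.9 -329.2]
bl top 1 top [ 503.8 -332.6]
bl top 2 side [ 504.3 -332. ]
st [475.852 140.424   1.79    1.786] 4.61
s [476.39  140.466   1.793   1.785] 2.02
t [474.942 137.739   1.781   1.859] 0.96
tL [474.906 138.183   1.785   1.847] 1.93
```

```bash
cat > hp.py <<'E'
from fit import *
from station import *
from scipy.spatial.transform import Rotation as Ro
SP=np.array([475.6,139.8]);YAW=1.788
R,o=frame(SP[0],SP[1],YAW)
def ori(tau,sgn):
    z=np.array([np.sin(tau),0,-np.cos(tau)]);x=np.array([0,sgn,0.]);y=np.cross(z,x)
    return Ro.from_matrix(R@np.c_[x,y,z]).as_euler('xyz',degrees=True)
def hw(q,sgn=1,r=30,lift=0):
    d=np.array([-np.sin(q),0,-np.cos(q)]);n=np.array([-np.cos(q),0,np.sin(q)])
    e=np.pi/2-q
    tau=e if e<0 else min(0.5*e,np.radians(22))
    c=np.array([30,0,46.])+r*d+(2+lift)*n-11*np.array([np.cos(tau),0,np.sin(tau)])
    return R@c+o,ori(tau,sgn)
E
python3 - <<'E'
from hp import *
for sgn in (1,-1):
    for q in (1.8,1.2,.6,0):
        p,a=hw(q,sgn);j=solve_ik(p,a);print(sgn,q,p.round(0),a.round(0),None if j is None else np.round(j,0))
    for p in ((508.3,-232.8,120),(SP[0],SP[1],140)):
        j=solve_ik(p,ori(0,sgn));print(p,None if j is None else np.round(j))
E
```

```text
1 1.8 [478. 131. 161.] [-167.    0. -168.] None
1 1.2 [478. 131. 139.] [ 169.    0. -168.] None
1 0.6 [475. 141. 122.] [ 158.    0. -168.] None
1 0 [472. 157. 116.] [ 158.    0. -168.] None
(508.3, -232.8, 120) [-32.  11. 106.   0.  62. 136.]
(np.float64(475.6), np.float64(139.8), 140) None
-1 1.8 [478. 131. 161.] [167.   0.  12.] [ 15.   2. 113. -14.  66.   9.]
-1 1.2 [478. 131. 139.] [-169.    0.   12.] [  1.   3. 114.  11.  65. -17.]
-1 0.6 [475. 141. 122.] [-158.    0.   12.] [ -5.   6. 115.  23.  67. -28.]
-1 0 [472. 157. 116.] [-158.    0.   12.] [ -3.   7. 115.  23.  66. -26.]
(508.3, -232.8, 120) [-32.  11. 106.  -0.  62. -44.]
(np.float64(475.6), np.float64(139.8), 140) [  8.   2. 114.  -0.  63.  -4.]
```

```bash
python3 - <<'E'
from hp import *
import cv2
grip(0)
p,a=hw(1.85,-1)
goto(p+[0,0,80],a)
F=lambda:np.round(get_obs()["wrist_force"],1)
print(F(),get_obs()["t"])
move_l(p+[0,0,12],a,100)
f0=get_obs()["wrist_force"]
for q in (1.7,1.5,1.3,1.1,.9):
    p,a=hw(q,-1);move_l(p,a,60);o_=get_obs();print(q,(o_["wrist_force"]-f0).round(1),(np.array(o_["tcp_pos"])-p).round(1),round(o_["t"],2))
for n in("side","top"):cv2.imwrite(f"pics/{n}1.png",get_image(n)[:,:,::-1])
E
```

```text
[ 0.  -0.2  0. ] 3.1167
1.7 [-0.6  0.7  0. ] [ 0.6 -0.4  0.8] 4.4
1.5 [ 0.6 -0.7  0.5] [ 0.4 -0.7  0.5] 4.72
1.3 [-0.3  1.4 -0.3] [-0.3 -0.1 -0.2] 4.98
1.1 [ 0.6  1.1 -0.8] [-0.5 -0.1 -0.4] 5.25
0.9 [ 0.2  0.2 -0.5] [-0.5 -0.2 -0.4] 5.52
```

View pics/side1.png

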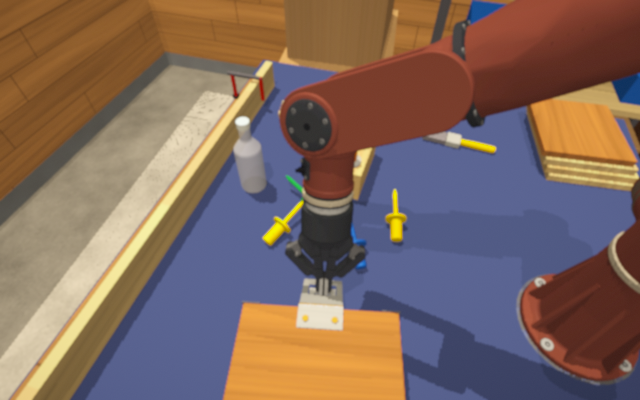

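View pics/top1.png

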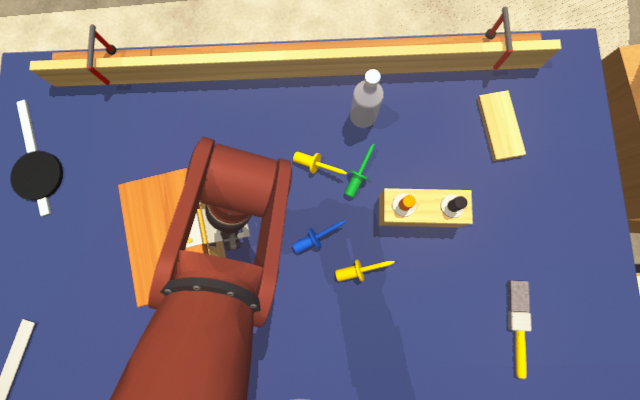

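The free-standing look-alikes toppled on their own. The gripper is at the hasp, so I'll zoom in to see whether the hasp is following.

```bash
python3 - <<'E'
import cv2
s=cv2.imread('pics/side1.png');t=cv2.imread('pics/top1.png')
cv2.imwrite('pics/z1.png',cv2.hconcat([cv2.resize(s[235:345,270:380],(396,396),interpolation=2),cv2.resize(t[170:280,170:280],(396,396),interpolation=2)]))
E
```

```text
(no output)
```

View pics/z1.png

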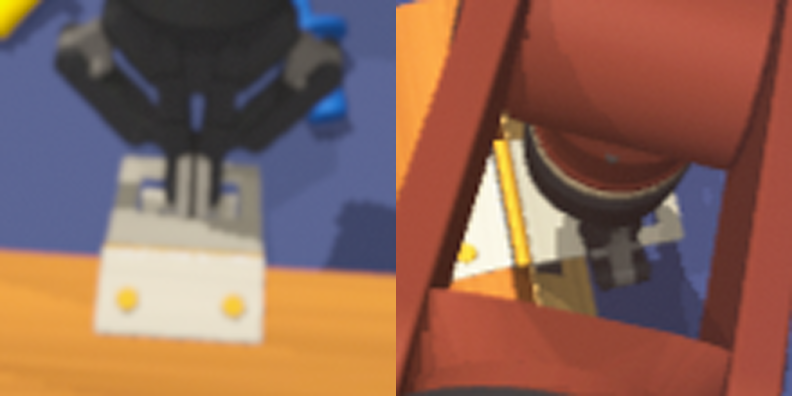

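The hasp is following: the loop now shows through its slot. I'll keep going and watch the force.

```bash
python3 - <<'E'
from hp import *
import cv2
f0=np.array([0,-.2,0])
for q in (.7,.5,.35,.2,.1,0,-.05,-.1,-.15,-.2,-.25):
    p,a=hw(q,-1)
    if q<0: p=hw(0,-1)[0]+R@[30*-q,0,0]
    move_l(p,a,50);wait(.1);o_=get_obs();f=R.T@(o_["wrist_force"]-f0);print(q,f.round(1),(R.T@(np.array(o_["tcp_pos"])-p)).round(1),round(o_["t"],2))
    if f[0]<-12: break
for n in("side","top"):cv2.imwrite(f"pics/{n}2.png",get_image(n)[:,:,::-1])
s=cv2.imread('pics/side2.png');t=cv2.imread('pics/top2.png')
cv2.imwrite('pics/z2.png',cv2.hconcat([cv2.resize(s[235:345,270:380],(396,396),interpolation=2),cv2.resize(t[170:280,170:280],(396,396),interpolation=2)]))
E
```

```text
0.7 [ 0.5  0.1 -0.5] [0.2 0.1 0.2] 6.0
0.5 [0.1 0.6 1. ] [ 0.3  0.2 -0.1] 6.37
0.35 [-0.1 -0.  -0.3] [ 0.3  0.2 -0.1] 6.72
0.2 [-1.9 -0.1  0.4] [ 0.1  0.  -0.1] 7.07
0.1 [-1.3  0.5 -0.2] [-0.   0.  -0.1] 7.42
0 [-2.7  1.3  0.1] [ 0.1  0.1 -0.1] 7.77
-0.05 [-2.1  0.5 -2.2] [ 0.   0.1 -0.1] 8.12
-0.1 [-5.1  0.5 -2.3] [-0.4  0.1 -0.2] 8.47
-0.15 [-9.5  1.6 -1.7] [-1.8 -0.  -0.2] 8.82
-0.2 [-12.6   2.9  -0.9] [-3.1 -0.1 -0.2] 9.17
```

View pics/z2.png

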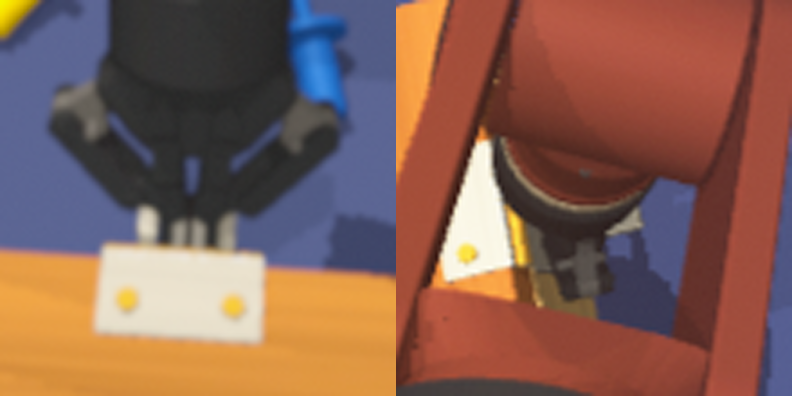

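The hasp is flat against the front: both loop arms show either side of the fingers, and the push meets a firm stop. I'll back off, go to the orange pin and take another picture of the staple with the arm out of the way.

```bash
python3 - <<'E'
from hp import *
import cv2
o_=get_obs();p=np.array(o_["tcp_pos"])
move_l(p+R@[-35,0,10],None,150)
move_l(p+R@[-45,0,120],None,300)
grip(60)
a=ori(0,-1);a[2]=0
goto([508.3,-232.8,215],a)
print(get_obs()["t"])
for n in("side","top"):
    im=get_image(n);np.save(f"pics/{n}3.npy",im);cv2.imwrite(f"pics/{n}3.png",im[:,:,::-1])
s=cv2.imread('pics/side3.png');t=cv2.imread('pics/top3.png')
cv2.imwrite('pics/z3.png',cv2.hconcat([cv2.resize(s[255:345,270:360],(396,396),interpolation=2),cv2.resize(t[180:270,180:270],(396,396),interpolation=2)]))
E
```

```text
12.0917
```

View pics/z3.png

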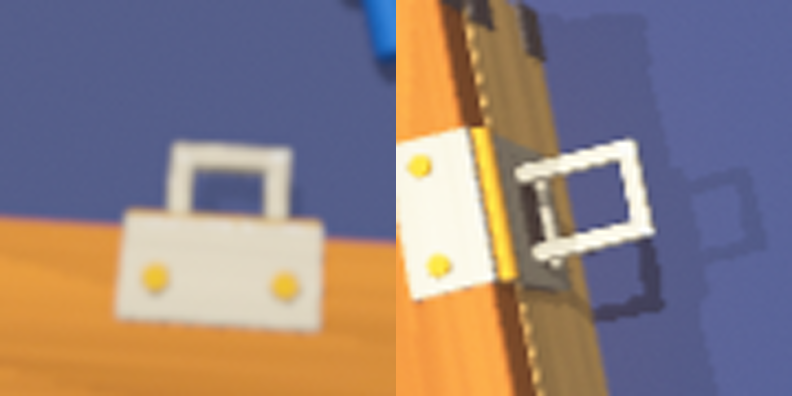

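View pics/side3.png

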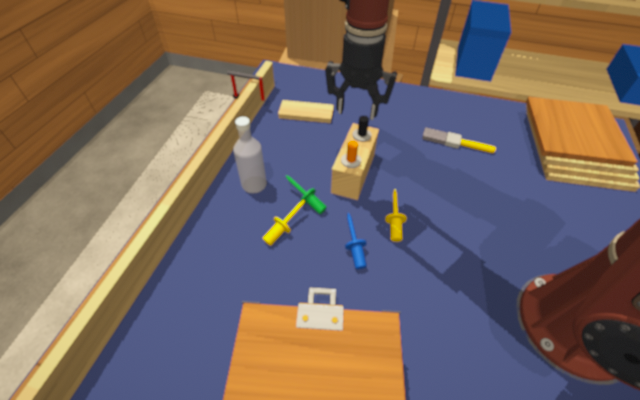

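View pics/top3.png

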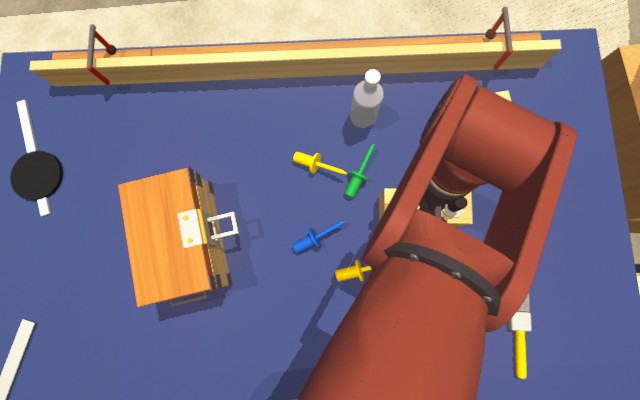

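```bash
python3 - <<'E'
from fit import *
T=(np.array([(634,140),(655,233),(620,158),(633,225)])-[396,0])/4.4+180
S=np.array([(175,143),(292,150),(192,165),(268,170)])/4.4+[270,255]
M=np.array([[-26,-23,0],[-26,23,0],[-18,-15,0],[-18,15,0.]])
for c in("s","t","st"):
  def f(p):
    R,o=frame(*p,1.788);X=M@R.T+o;r=[]
    if 's' in c:r.append((proj("side",X)-S).ravel())
    if 't' in c:r.append((proj("top",X)-T).ravel())
    return np.concatenate(r)
  s=least_squares(f,[476,140]);print(c,s.x.round(1),s.fun.round(1))
E
```

```text
s [476. 142.] [-0.1  0.3 -0.4  0.3  0.3 -0.2  0.2 -0.3]
t [474.1 138.9] [-0.1 -0.2 -0.2  0.4  0.1  0.4  0.2 -0.6]
st [475.2 140.6] [ 0.5 -0.3  0.2 -0.3  0.9 -0.8  0.9 -0.9 -0.9 -0.7 -1.1 -0.1 -0.7 -0.1
 -0.7 -1.2]
```

The hasp is shut, and the staple refits at (475, 141), in agreement with the first estimate. Now I'll grasp the orange pin.

```bash
python3 - <<'E'
from hp import *
import cv2
a=ori(0,-1);a[2]=0
move_l([508.3,-232,150],a,150)
move_l([508.3,-232,101],a,80)
print(np.round(get_obs()["wrist_force"],1))
grip(15,50);o_=get_obs();print(o_["grip_width"],np.round(o_["wrist_force"],1),np.round(o_["tcp_pos"],1),o_["t"])
move_l([508.3,-232,125],a,60)
move_l([508.3,-232,235],a,150)
o_=get_obs();print(o_["grip_width"],np.round(o_["wrist_force"],1),o_["t"])
for n in("side","top"):
    im=get_image(n);np.save(f"pics/{n}4.npy",im);cv2.imwrite(f"pics/{n}4.png",im[:,:,::-1])
E
```

```text
[0.2 0.1 0. ]
24.845559526325022 [0.2 0.3 3.1] [ 508.9 -232.4  101.9] 13.9417
24.853978006104217 [ 0.6 -1.1 -1.2] 15.375
```

View pics/side4.png

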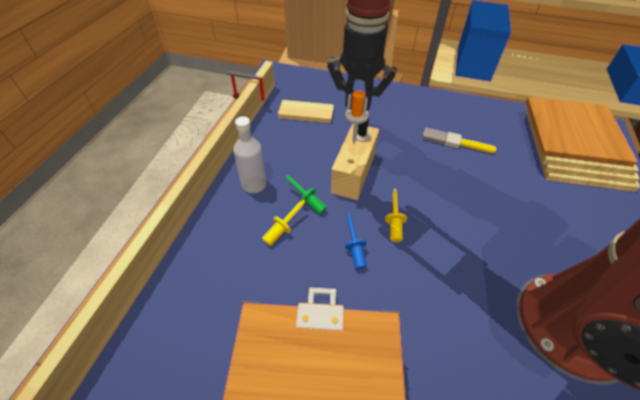

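The orange pin is in the gripper and upright (side view, about (357,105)), and the black pin is still in the block at (362,130). I'll carry it to just above the loop and check it there.

```bash
sed -i 's/SP=np.array.*;YAW/SP=np.array([475.2,140.6]);YAW/' hp.py; python3 - <<'E'
from hp import *
import cv2
a=ori(0,-1)
goto(R@[-40,0,150]+o,a)
move_l(R@[-4,0,111]+o,a,100)
o_=get_obs();print(o_["grip_width"],np.round(o_["wrist_force"],1),np.round(R.T@(np.array(o_["tcp_pos"])-o),1),o_["t"])
for n in("side","top"):
    im=get_image(n);np.save(f"pics/{n}5.npy",im);cv2.imwrite(f"pics/{n}5.png",im[:,:,::-1])
s=cv2.imread('pics/side5.png');t=cv2.imread('pics/top5.png')
cv2.imwrite('pics/z5.png',cv2.hconcat([cv2.resize(s[230:340,270:380],(396,396),interpolation=2),cv2.resize(t[170:280,180:290],(396,396),interpolation=2)]))
E
```

```text
24.981410814078785 [-0.4 -0.4 -0.8] [ -3.8   0.  110.8] 17.425
```

View pics/z5.png

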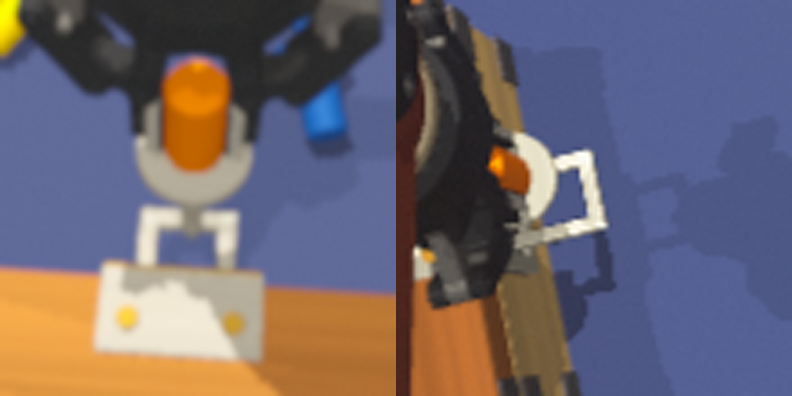

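View pics/side5.png

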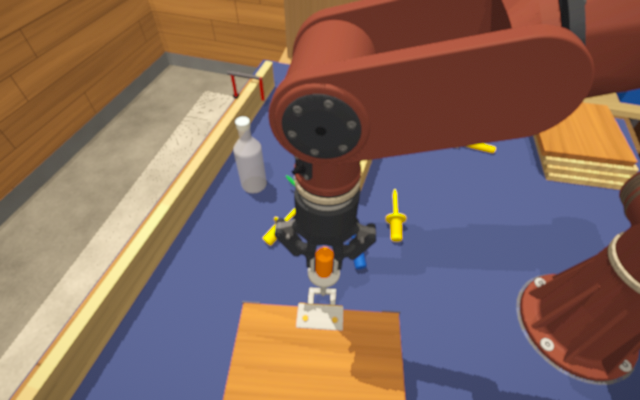

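```bash
python3 - <<'E'
from hp import *
import cv2
th=np.linspace(0,2*np.pi,60)
out=[]
for n,(y0,x0) in(("side",(230,270)),("top",(170,180))):
    im=cv2.imread(f'pics/{n}5.png');c=cv2.resize(im[y0:y0+110,x0:x0+110],(396,396),interpolation=2)
    for dx,col in((-4,(255,0,0)),(2,(0,0,255)),(-10,(0,255,0))):
        for r,z in((24,98.5),(24,93.8),(13,149),(2,19)):
            X=np.c_[dx+r*np.cos(th),r*np.sin(th),0*th+z]@R.T+o
            uv=((proj(n,X)-[x0,y0]+.5)*3.6)
            cv2.polylines(c,[np.int32(uv)],True,col,1)
    out.append(c)
cv2.imwrite('pics/z5b.png',cv2.hconcat(out))
E
```

```text
(no output)
```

View pics/z5b.png

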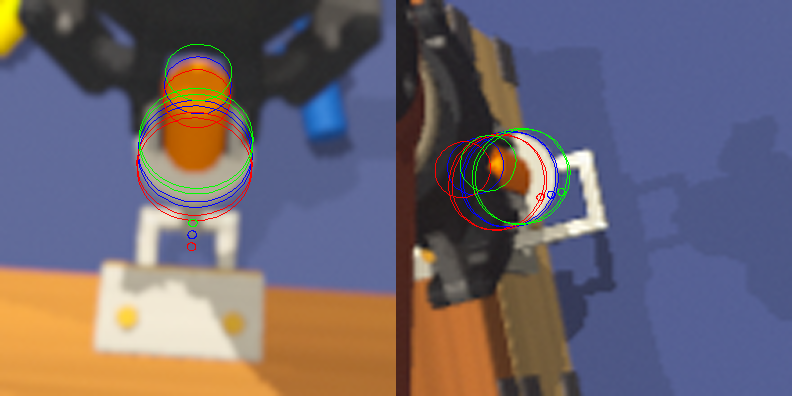

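The nominal model (blue, 4 mm off centre away from the chest) matches both views, so I'll lower it.

```bash
python3 - <<'E'
from hp import *
import cv2
a=ori(0,-1)
for z in (85,60,40,28,22,20,18.5,17.5,16.5,15.5):
    move_l(R@[-4,0,z]+o,a,70 if z>25 else 20)
    o_=get_obs();f=R.T@o_["wrist_force"];print(z,f.round(1),np.round(R.T@(np.array(o_["tcp_pos"])-o),1),round(o_["t"],2))
    if f[2]>4 or np.abs(f[:2]).max()>8: break
for n in("side","top"):
    im=get_image(n);np.save(f"pics/{n}6.npy",im);cv2.imwrite(f"pics/{n}6.png",im[:,:,::-1])
s=cv2.imread('pics/side6.png');t=cv2.imread('pics/top6.png')
cv2.imwrite('pics/z6.png',cv2.hconcat([cv2.resize(s[230:340,270:380],(396,396),interpolation=2),cv2.resize(t[170:280,180:290],(396,396),interpolation=2)]))
E
```

```text
85 [ 0.9  0.2 -0.9] [-4.   0.5 84.2] 18.05
60 [-0.4  0.1 -1.4] [-3.9  0.5 59.3] 18.56
40 [-0.6  0.5 -0.5] [-3.9  0.7 39.1] 18.99
28 [-0.2  0.2 -1.5] [-3.9  0.6 27.2] 19.32
22 [-0.4  0.5 -1. ] [-4.   0.1 21.9] 19.77
20 [ 0.1 -0.2 -1.3] [-4.   0.1 19.9] 20.02
18.5 [ 0.2 -0.4 -2. ] [-4.   0.1 18.4] 20.27
17.5 [ 0.4 -0.5 -1.7] [-4.   0.  17.4] 20.52
16.5 [-0.2  1.5  1.4] [-4.  -0.3 16.9] 20.77
15.5 [0.8 3.4 6. ] [-4.  -0.3 16.8] 21.02
```

View pics/z6.png

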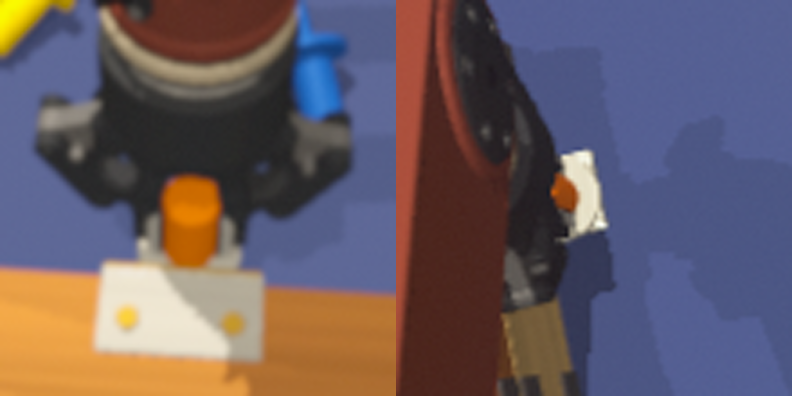

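The collar is on the loop: contact came at the expected height, with 6 N upward. I'll release and retreat.

```bash
python3 - <<'E'
from hp import *
import cv2
a=ori(0,-1)
move_l(R@[-4,0,16.8]+o,a,20)
grip(50)
move_l(R@[-4,0,40]+o,a,60)
move_l(R@[-4,0,140]+o,a,200)
goto([330,-330,280],[180,0,-40])
print(get_obs()["t"],np.round(get_obs()["tcp_pos"]))
for n in("side","top"):
    im=get_image(n);np.save(f"pics/{n}7.npy",im);cv2.imwrite(f"pics/{n}7.png",im[:,:,::-1])
    for d in spot_in("orange_pin",n)[:3]+spot_in("black_pin",n)[:2]: print(n,round(d["score"],2),np.round(d["extent"]))
s=cv2.imread('pics/side7.png');t=cv2.imread('pics/top7.png')
th=np.linspace(0,2*np.pi,60)
out=[]
for n,(y0,x0) in(("side",(230,270)),("top",(170,180))):
    c=cv2.resize(cv2.imread(f'pics/{n}7.png')[y0:y0+110,x0:x0+110],(396,396),interpolation=2)
    for r,z in((24,5),(13,55)):
        X=np.c_[-4+r*np.cos(th),r*np.sin(th),0*th+z]@R.T+o
        cv2.polylines(c,[np.int32((proj(n,X)-[x0,y0]+.5)*3.6)],True,(255,0,0),1)
    out.append(c)
cv2.imwrite('pics/z7.png',cv2.hconcat(out))
E
```

```text
24.7 [ 330. -329.  280.]
side 0.95 [397. 215.  18.  47.]
side 0.81 [282. 223.  40.  43.]
side 0.72 [355. 241.  24.  52.]
side 0.88 [362. 126.  19.  26.]
top 0.95 [360. 170.  26.  51.]
top 0.58 [317. 163.  50.  18.]
top 0.86 [453. 204.  27.  23.]
```

View pics/z7.png

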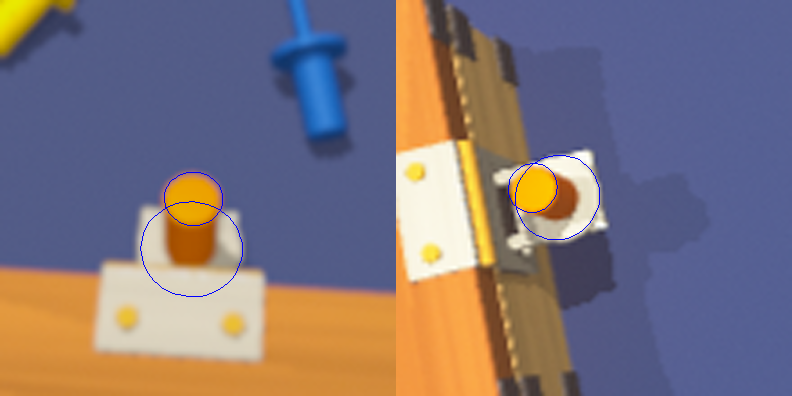

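View pics/side7.png

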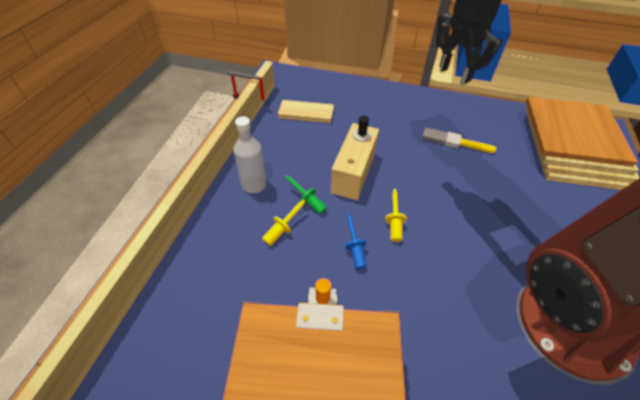

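View pics/top7.png

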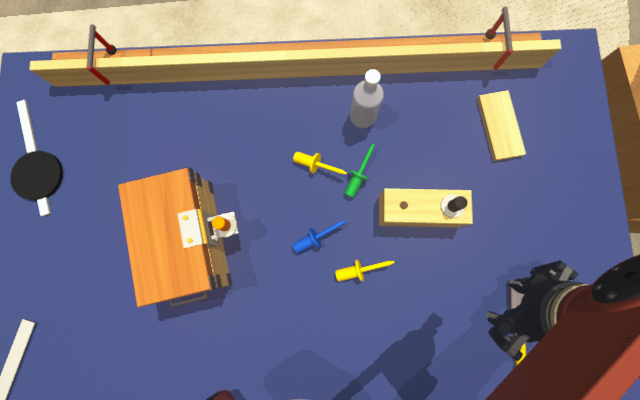

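The orange pin stands in the loop at (323,292) in the side view and (222,225) in the top view. Its head and collar match the predicted seated outlines. The black pin is where it was, (362,126) and (453,204). The hasp is flat and the gripper is clear of everything, so I'll hand the job in.

```bash
python3 -c "
from station import *
sign_off()"
```

```text
the job is handed in; nothing more can be done
```

The chest is locked and handed in; the clock read 24.7 s at the last check, against the 58 s limit. I swung the hasp down over the staple, dropped the orange pin through the loop until its collar rested there, let go and moved the arm clear.

**Last checks:**
- **Hasp:** it lies flat against the chest front with the loop fully through its slot. I pushed it until it met a firm stop at about 12 N.
- **Orange pin:** the collar touched the loop at the height I expected. In both cameras the head and collar match the outline of a seated, upright pin about 4 mm off the middle of the opening. I chose that offset to clear the hasp.
- **Black pin:** it stands in its socket at the same place in both pictures as at the start.

**Disagreements:**
- **Cameras:** they differed by about 3–5 mm on the staple and pin positions, so I checked the pin's position relative to the loop directly before lowering it.
- **Detector:** in the final pictures, its top detections for the orange pin were the fallen look-alikes, so I confirmed the pin by colour and the outline fit instead.
- **Look-alikes:** all four fell over on their own while I was moving the hasp. I never touched them, and none fell off the bench.

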